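# Pack the tea lights and press the box's clips shut on the bar

## Robot

A 7-joint arm with a two-finger parallel gripper is mounted at the origin on a cart in front of the work surface, level with it; the furniture and walls round the work are solid. World frame = base frame: x ahead of the robot, y to its left, z up, the work surface at z = 0. Lengths are in mm, angles in rad, forces in N, time in s.
With the tool pointing down it reaches from about 350 to 775 mm from the base axis. Payload 3.1 kg.
Tool frame: the origin (TCP) lies between the finger pads; the fingertips stand 8 mm ahead of it and the grasp point (between the pads) lies 11 mm behind it; z points along the fingers, y is the line along which they close (so a half turn about z gives the same grasp; the last joint's range is limited). The gripper opens to 85 mm and grips with 20 to 120 N. Pads are 22 mm wide; open, the fingers measure 114 mm over their backs; the gripper's body (76 mm by 85 mm) begins 54 mm behind the grasp point. The pads swing forward as they close: fully open they stand 13 mm farther back than shut.
Start: joints at [1.214, 0.311, 0.014, 1.512, -0.004, 1.319, -0.027], TCP at [170.328, -522.978, 239.304] pointing down, gripper open.
Joint ranges: [-2.7, 2.7], [-0.3, 1.91], [-1.27, 1.3], [0.12, 2.57], [-1.44, 4.58], [0.2, 2.03], [-3.05, 3.05]. Speed limits (rad/s): [2.79, 2.79, 3.14, 3.14, 3.14, 3.14, 3.14].

## Interface

Orientations are given as a rotation vector (axis times angle).
In Python, from bench import observe, camera, job_done gives the robot as it stands.
- The arm moves only by the tool arm_command, never from a script. Its argument "steps" is a list of rows, each a list of 6 numbers: the shift along the tool's x, y, z as a fraction of full scale, then the turn, a rotation vector about the tool's x, y, z as a fraction of full scale. In form: [[x, y, z, rx, ry, rz], ...]. A call has 1 to 12 rows; each row is the pose to reach, as a shift and turn from the pose commanded when the call began, along the tool's axes at that moment; what a row does not reach only later rows make up. Full scale, the value 1, is 0.4 m for a shift and 30 degrees for a turn. A row lasts 1/8 s, in which the tool goes at most 62.5 mm and 10.7 degrees, less where a joint would pass 70% of its speed; a pose out of reach is approached as far as the arm can. A call with a number of a shift or a turn outside -1 to 1 is refused whole. A call with a gripper value outside its range is refused whole. "fingers" is the opening, from -1 (shut) to 1 (fully open), set as the call begins (left out, the last holds). The fingers move at their own pace and stop on an object; "force" is the grip in N (left out, the last holds). Time passes only in rows, so rows that repeat a pose let the fingers close. It gives the time, the measured TCP pose, the force, the opening and the grip force at its end, in the units of the state.
- observe(): the state, without advancing time (a new reading comes with each control period).
- camera(name): name is "scene" or "top" or "wrist"; returns a dict with "pixels" (480x640x3 uint8, red, green, blue), "range_z" (480x640 float32, mm along the optical axis (not along the pixel's ray), 0 where there is no reading), "mtx" (3x3 intrinsics, pixels), "R" (3x3) and "t" (3): a world point X has camera coordinates R X + t. Camera axes: x right, y down, z forward; pixel columns grow to the right and rows downward; lengths in mm; the calibration is good to about 2 mm. The wrist camera is an equidistant fisheye: a pixel r from the principal point sees the ray r / f radians off the axis. A picture is of the moment at which its call begins.
- job_done(): hands the job in; it is judged then, once.
The state is a dict: "time_s": time; "joint_positions": joint angles; "joint_vel": joint speeds; "effort": joint torques, N m; "ee_pos": TCP position; "tcp_rot": TCP orientation; "force": force on the tool from outside, world axes, zero at the start; "torque": the same for the moment, N m; "opening": finger opening in mm; "grasp_force": force on a finger pad.
Only numpy, scipy, OpenCV 4.12 (cv2) and the standard library are available. Lean on these libraries where they do the work, as an engineer would, in place of code of your own. Each camera call takes 0.05 s, during which the arm holds its last target. There are 200 camera calls.

## Task

Pick all the tea lights out of the crate of odds and ends and put them in the square storage box, leaving the other things in the crate. Then put the lid on the box and close its four clips one after another: with the box standing on the worktop, push it against the steel bar so that the bar folds the clip on that side fully down, draw it back, turn it a quarter and push again until all four are down. Leave the closed box standing on the worktop, and do not disturb the mug, salt shaker and butter.

Things in the scene. Friction and masses are not known exactly. Their poses are not given: they have to be found in the camera images.
- box: Open square storage box of white plastic, loose, 130 x 130 mm outside, 50 mm high, walls and floor 3 mm (inside 124 x 124 mm), 0.25 to 0.4 kg. Origin at the centre of its underside; z up, x and y square to the walls. Stands in front of the bar. Smooth underside: slides easily, a little harder when pressed down.
- lid_knob (a point): Centre of the lid's knob: a square post 24 x 24 mm, 34 mm tall, in the middle of the lid's top, faces along the lid's x and y. This point is 17 mm above the plate's top, 22 mm above its underside, and 72 mm above the box's underside once the lid is on. z up, x and y square to the lid's edges. With the lid on, the box can be slid and turned on the worktop by the knob.
- lid: Loose lid, grey plastic, 0.19 kg; origin mid-underside of its plate (138 x 138 x 5 mm), axes as the knob's. A square rim under it, 118 mm wide outside, 110 inside, reaches 8 mm down and fits in the box with 3 mm a side, at any quarter turn; the plate rests on the box's walls. It starts on a tin, clips standing out.
- tin: Low round food tin on which the lid lies at the start, fixed, 87 mm wide, 40 mm high; origin at the centre of its underside. Smaller than the space inside the lid's rim.
- bar: Fixed bent steel rod, 12 mm thick: a straight part 200 mm long, level along its y, axis 42 mm up; ends bend back (+x) to feet. Origin on the worktop under its middle; +x points away from the robot, the box is pushed along +x. It meets a facing clip 10 mm below its hinge. With that clip fully down the box's centre is 78 mm from the rod's axis; draw back 30 mm or more to turn.
- crate: Low wooden crate of odds and ends at the left, fixed, 180 x 275 x 35 mm, walls and floor 5 mm; origin at the centre of its underside, y along its long side.
- battery: Small cylindrical battery standing in the crate, 15 mm across, 50 mm tall; origin at its underside. To be left in the crate.
- lemon: Lemon in the crate, 78 x 55 x 56 mm, long along its x; origin at its underside. To be left in the crate.
- jarlid: Flat steel jar lid in the crate, 60 mm across, 13 mm high, origin at its underside. To be left in the crate.
- mug: Mug standing behind at the right, bystander, 100 mm high; origin at its underside.
- salt: Salt shaker standing behind, bystander, 44 mm wide, 90 mm high; origin at its underside.
- butter: Butter packet behind at the left, bystander, 73 x 102 x 37 mm; origin at its underside.
- tea1_center (a point): Centre of a tea light (a candle in a round metal cup), 38 mm across, 15 mm high, 20 g; this point is half-way up. Lies in the crate at the start; two or three tea lights are present, any other absent.
- tea2_center (a point): Centre of a tea light (a candle in a round metal cup), 38 mm across, 15 mm high, 20 g; this point is half-way up. Lies in the crate at the start; two or three tea lights are present, any other absent.
- tea3_center (a point): Centre of a tea light (a candle in a round metal cup), 38 mm across, 15 mm high, 20 g; this point is half-way up. Lies in the crate at the start; two or three tea lights are present, any other absent.
- clip1 (a joint): Clip on the +x side of the lid: a flap 60 mm wide, 34 mm long, 3 mm thick, hinged 71 mm from the lid's centre, 2.5 mm above the plate's underside. 0 = folded fully down along the box's side, 0.95 rad = stop, standing outwards. It stays where it is left; 2 to 3 N at the bar moves it. Starts at 0.65 to 0.9.
- clip2 (a joint): Clip on the +y side of the lid: a flap 60 mm wide, 34 mm long, 3 mm thick, hinged 71 mm from the lid's centre, 2.5 mm above the plate's underside. 0 = folded fully down along the box's side, 0.95 rad = stop, standing outwards. It stays where it is left; 2 to 3 N at the bar moves it. Starts at 0.65 to 0.9.
- clip3 (a joint): Clip on the -x side of the lid: a flap 60 mm wide, 34 mm long, 3 mm thick, hinged 71 mm from the lid's centre, 2.5 mm above the plate's underside. 0 = folded fully down along the box's side, 0.95 rad = stop, standing outwards. It stays where it is left; 2 to 3 N at the bar moves it. Starts at 0.65 to 0.9.
- clip4 (a joint): Clip on the -y side of the lid: a flap 60 mm wide, 34 mm long, 3 mm thick, hinged 71 mm from the lid's centre, 2.5 mm above the plate's underside. 0 = folded fully down along the box's side, 0.95 rad = stop, standing outwards. It stays where it is left; 2 to 3 N at the bar moves it. Starts at 0.65 to 0.9.

How it is judged:
By the outcome, as a careful person would: the job done as asked, in the order asked, and still so for the second after the job is handed in, with the robot touching nothing.
Of tea1, tea2, tea3 only 2 to 3 are there at a start; the rules pass over those that are not, and their reading is None.
At some moment in a run one of box, tea1, tea2, tea3 may be knocked a few centimetres aside while the robot is not near it.
Once in a run the grip may slacken for a moment while it holds something.
It also fails if it takes over 210 s, if anything falls off the work surface, if the arm or the gripper's body presses on something with over 40 N, if the wrist force passes 120 N, or if a joint passes its speed limit or range.

## Working session

There is one attempt and no reset: what is moved stays moved. The work goes in short steps, Python scripts to look and compute and a tool call to move; the robot and the scene stay as the last step left them, time stands still between calls to the robot, and variables do not carry over. Pictures are saved under pics/ and viewed, at most 14 in all, crops included, and the job is handed in when it is done.

Besides the shell and the picture viewer there is one more tool, called after ">>>" as name([rows], argument=value, ...), one row to a line, values as JSON. arm_command: Moves the arm, as the interface text tells. Its arguments: {"type":"object","properties":{"steps":{"type":"array"},"fingers":{"type":"number"},"force":{"type":"number"}},"required":["steps"]}

```bash
mkdir -p pics; ls
cat > h.py <<'E'
import numpy as np, cv2
from bench import observe, camera, job_done
from scipy.spatial.transform import Rotation as Ro
def world(c,u,v,z=None):
    K=c["mtx"];R=np.array(c["R"]);t=np.array(c["t"])
    d=np.array([(u-K[0][2])/K[0][0],(v-K[1][2])/K[1][1],1.])
    if z is None: return R.T@(d*c["range_z"][int(v),int(u)]-t)
    o=-R.T@t; w=R.T@d
    return o+w*(z-o[2])/w[2]
def cloud(c):
    K=np.array(c["mtx"]);R=np.array(c["R"]);t=np.array(c["t"])
    v,u=np.mgrid[:480,:640];Z=c["range_z"]
    P=np.stack([(u-K[0,2])/K[0,0]*Z,(v-K[1,2])/K[1,1]*Z,Z],-1)
    return (P-t)@R
def save(c,n,crop=None,s=1):
    im=c["pixels"][:,:,::-1]
    if crop: im=im[crop[1]:crop[3],crop[0]:crop[2]]
    cv2.imwrite("pics/"+n,cv2.resize(im,None,fx=s,fy=s,interpolation=cv2.INTER_CUBIC))
E
python3 - <<'E'
from h import *
import pickle
c=camera("top");save(c,"top0.png");s=camera("scene");save(s,"scene0.png")
pickle.dump((c,s),open("c0.pkl","wb"))
print(observe()); print(c["mtx"],c["R"],c["t"])
E
```

```text
pics
{'time_s': 0.1, 'joint_positions': array([ 1.2142662 ,  0.3116232 ,  0.01398629,  1.51293814, -0.00439074,
        1.31919626, -0.02724947]), 'joint_vel': array([-1.62845809e-03, -1.74884528e-03,  3.06616195e-04, -3.38730276e-03,
        7.44479553e-04,  2.06696514e-04, -7.21341796e-05]), 'effort': array([ 1.08210839e-03, -3.80856943e+01,  1.46615580e-01, -2.31241286e+01,
        1.21198976e-02,  8.12180748e-03, -2.59305887e-05]), 'ee_pos': array([ 170.12121573, -522.34079827,  238.32528163]), 'tcp_rot': array([-3.10067568e+00, -4.92221511e-01,  6.73745353e-04]), 'force': array([-0.1289502 ,  0.16038937, -0.10991125]), 'torque': array([-0.02132005,  0.01990776, -0.01377174]), 'grasp_force': 0.0, 'opening': 85.42731783869135}
[[480.43321523   0.         318.1671254 ]
 [  0.         480.43321523 235.74968029]
 [  0.           0.           1.        ]] [[-0.09765715 -0.9952036  -0.00573335]
 [-0.96953065  0.09643523 -0.22519004]
 [ 0.22466284 -0.01643276 -0.97429799]] [   4.91780936  546.7904471  1170.15858842]
```

View pics/top0.png

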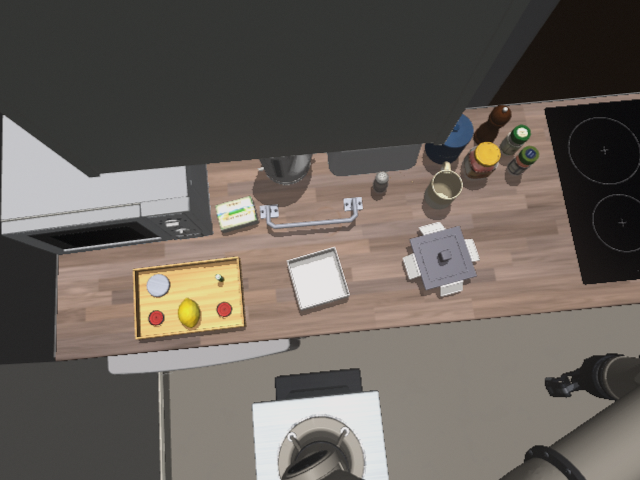

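View pics/scene0.png

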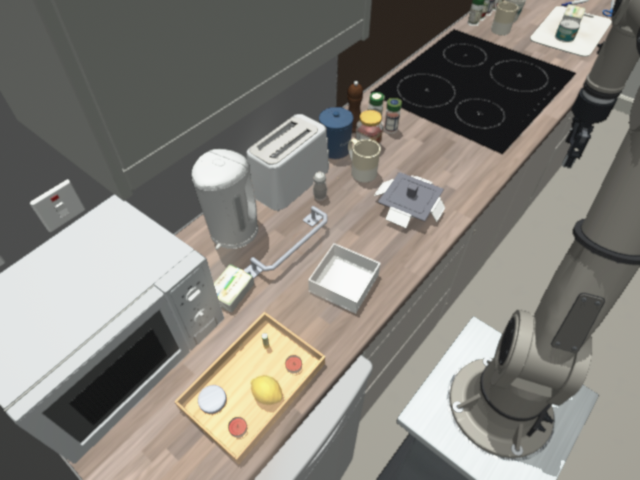

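The top view shows two red tea lights at about (156,318) and (224,310), the lemon at (189,313), the jar lid at (158,285) and the battery at (219,277). The box is near (318,279), the lid knob at (445,256), and the rod runs from (272,225) to (352,220). No third tea light is visible from either camera.

Run:
```python
from h import *
import pickle
c,s=pickle.load(open("c0.pkl","rb"))
save(c,"crop_a.png",(125,250,255,345),6)
save(c,"crop_b.png",(250,190,490,310),3.3)
P=cloud(c)
hsv=cv2.cvtColor(c["pixels"],cv2.COLOR_RGB2HSV)
m=(((hsv[...,0]<8)|(hsv[...,0]>172))&(hsv[...,1]>150)&(hsv[...,2]>80)).astype(np.uint8)
m[:255]=0;m[345:]=0;m[:,250:]=0
n,l,st,ce=cv2.connectedComponentsWithStats(m)
for i in range(1,n):
  if st[i,4]>10: print(st[i],ce[i],world(c,*ce[i],20),np.median(P[l==i],0))
print("tops lemon",world(c,189,313),"jar",world(c,158,285),"bat",world(c,219,277))
# box: points with z 44..56 in region
r=np.zeros((480,640),bool);r[240:320,280:355]=1
q=P[r&(P[...,2]>44)&(P[...,2]<56)]
print(len(q),cv2.minAreaRect(q[:,:2].astype(np.float32)))
r[:]=0;r[215:300,395:485]=1
q=P[r&(P[...,2]>70)&(P[...,2]<90)]
print(len(q),np.percentile(q[:,2],[5,50,95]))
for a,b in((39,43),(43,49),(74,88)):
  q=P[r&(P[...,2]>a)&(P[...,2]<b)]; 
  if len(q)>5:print(a,len(q),cv2.minAreaRect(q[:,:2].astype(np.float32)))
r[:]=0;r[205:235,275:350]=1
q=P[r&(P[...,2]>40)&(P[...,2]<56)]
print(len(q),np.median(q[:,2]),cv2.fitLine(q[:,:2].astype(np.float32),2,0,.01,.01).ravel(), q[:,:2].min(0),q[:,:2].max(0))
```

```text
[218 303  13  14 141] [223.91489362 309.02836879] [386.10868973 210.18602626  20.        ] [387.18449412 211.87215125  12.02658666]
[150 311  13  14 140] [155.79285714 317.51428571] [381.70600539 385.11641307  20.        ] [382.70220775 387.79783776  12.18982273]
tops lemon [381.27461517 290.02974937  57.52006441] jar [464.85160585 377.61437151  19.8901657 ] bat [464.40356235 211.52655109  55.14637868]
263 ((440.88873291015625, -37.85997009277344), (130.90328979492188, 129.98446655273438), 10.838557243347168)
93 [73.17163593 77.40183585 80.94416906]
39 648 ((460.96148681640625, -361.62060546875), (157.31288146972656, 160.65638732910156), 5.767306327819824)
43 2144 ((461.5753479003906, -361.5693054199219), (147.09046936035156, 150.97732543945312), 9.8206787109375)
74 85 ((461.5484619140625, -363.0278015136719), (23.127782821655273, 24.871967315673828), 13.128189086914062)
332 46.534370347447265 [ 9.6213091e-03  9.9995369e-01  5.8449146e+02 -3.5990967e+01] [ 578.05024419 -133.74040384] [592.44249814  60.89387833]
```

View pics/crop_b.png

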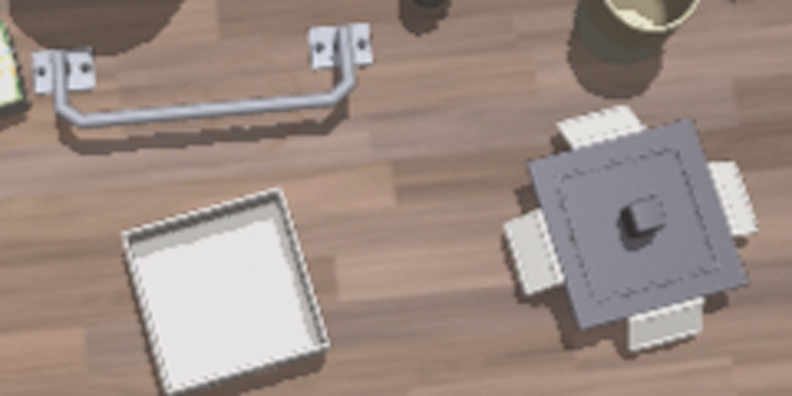

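View pics/crop_a.png

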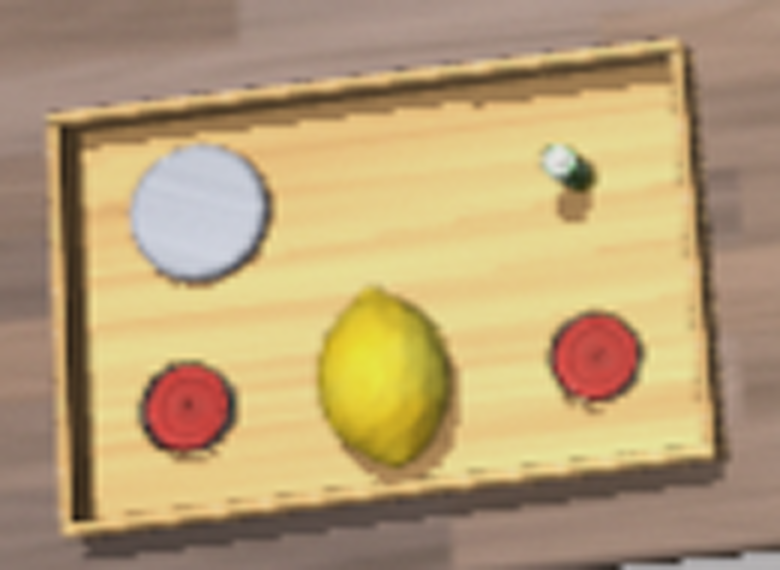

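The enlarged crops confirm the layout. The tea lights sit at about (386,210) and (382,385), clear of the lemon and the walls. The box is turned about 11° and the lid about 13°. The bar is at x≈585, y≈-36, running along world y.

```bash
cat >> h.py <<'E'
def Rt(yaw):
    a=np.radians(yaw);x=[np.cos(a),np.sin(a),0];y=[np.sin(a),-np.cos(a),0]
    return np.array([x,y,[0,0,-1]]).T
def yawof(R): return np.degrees(np.arctan2(R[1,0],R[0,0]))
def st():
    o=observe();R=Ro.from_rotvec(o["tcp_rot"]).as_matrix()
    return np.array(o["ee_pos"]),R,o
def plan(calls,start=None):
    """calls: list of calls, each a list of (x,y,z,yaw)"""
    p,R,o=st()
    if start is not None: p,R=np.array(start[:3]),Rt(start[3])
    print("at",p.round(1),"yaw %.1f"%yawof(R),"t %.1f open %.1f"%(o["time_s"],o["opening"]))
    for c in calls:
        for q in c:
            d=R.T@(np.array(q[:3])-p)/400
            w=np.degrees(Ro.from_matrix(R.T@Rt(q[3])).as_rotvec())/30
            print([round(float(v),3) for v in (*d,*w)], "rows>=%.1f"%max(np.linalg.norm(d)*400/62.5,np.linalg.norm(w)*30/10.7))
        print('--'); p=np.array(c[-1][:3]);R=Rt(c[-1][3])
E
python3 - <<'E'
from h import *
plan([[(440,-200,240,0)],[(386,210,150,0)]])
E
```

```text
at [ 170.1 -522.3  238.3] yaw 18.0 t 0.1 open 85.4
[0.891, -0.557, -0.003, -0.004, 0.001, 0.601] rows>=6.7
--
[-0.135, -1.025, 0.225, 0.0, 0.0, 0.0] rows>=6.8
--
```

>>> arm_command([
  [0.891,-0.557,-0.003,-0.004,0.001,0.601],
  [0.891,-0.557,-0.003,-0.004,0.001,0.601],
  [0.891,-0.557,-0.003,-0.004,0.001,0.601],
  [0.891,-0.557,-0.003,-0.004,0.001,0.601],
  [0.891,-0.557,-0.003,-0.004,0.001,0.601],
  [0.891,-0.557,-0.003,-0.004,0.001,0.601],
  [0.891,-0.557,-0.003,-0.004,0.001,0.601],
  [0.891,-0.557,-0.003,-0.004,0.001,0.601],
  [0.891,-0.557,-0.003,-0.004,0.001,0.601],
], fingers=0.1)

```text
time_s: 1.23
ee_pos: [439.5, -201.4, 240.0]
tcp_rot: [3.139, -0.0, -0.001]
force: [0.0, -0.7, -0.5]
opening: 47.1
grasp_force: 0.0
```

>>> arm_command([
  [-0.135,-1,0.2,0,0,0],
  [-0.135,-1,0.2,0,0,0],
  [-0.135,-1,0.2,0,0,0],
  [-0.135,-1,0.2,0,0,0],
  [-0.135,-1,0.2,0,0,0],
  [-0.135,-1,0.2,0,0,0],
  [-0.135,-1,0.2,0,0,0],
  [-0.135,-1,0.2,0,0,0],
  [-0.135,-1,0.2,0,0,0],
  [-0.135,-1,0.2,0,0,0],
])

```text
time_s: 2.48
ee_pos: [387.1, 196.8, 159.7]
tcp_rot: [3.138, -0.007, 0.002]
force: [0.5, -0.7, 0.1]
opening: 46.9
grasp_force: 0.0
```

Run:
```python
from h import *
import pickle
plan([[(386,210,80,0)],[(386,210,15,0)]])
c=camera("wrist");save(c,"w1.png",(120,40,520,440),1.5);pickle.dump(c,open("w1.pkl","wb"));print(c["mtx"])
R,t=np.array(c["R"]),np.array(c["t"]); print(-R.T@t)
# find reds in equidistant fisheye -> z=18 plane
def wf(c,u,v,z):
    K=np.array(c["mtx"]);dx,dy=u-K[0,2],v-K[1,2];r=np.hypot(dx,dy);th=r/K[0,0]
    d=np.array([np.sin(th)*dx/r,np.sin(th)*dy/r,np.cos(th)]);o=-R.T@t;w=R.T@d
    return o+w*(z-o[2])/w[2]
hsv=cv2.cvtColor(c["pixels"],cv2.COLOR_RGB2HSV)
m=(((hsv[...,0]<8)|(hsv[...,0]>172))&(hsv[...,1]>150)&(hsv[...,2]>80)).astype(np.uint8)
n,l,s,ce=cv2.connectedComponentsWithStats(m)
for i in range(1,n):
  if s[i,4]>30: print(s[i],ce[i],wf(c,*ce[i],19))
```

```text
at [387.1 196.8 159.7] yaw -0.2 t 2.5 open 46.9
[-0.003, -0.034, 0.199, 0.006, -0.002, -0.008] rows>=1.3
--
[0.0, 0.0, 0.163, 0.0, 0.0, 0.0] rows>=1.0
--
[[371.64829954   0.         321.46319174]
 [  0.         371.64829954 236.65525973]
 [  0.           0.           1.        ]]
[452.81766589 197.40805002 294.99932051]
[288 202  35  31 299] [309.34448161 214.65217391] [396.51654065 206.23734624  19.        ]
[279 206  14  25 135] [285.00740741 217.72592593] [394.27027005 224.81476539  19.        ]
[ 89 213  28  35 373] [102.74798928 229.38069705] [386.71152604 386.35614819  19.        ]
[295 228  19  16 112] [302.79464286 235.70535714] [380.04426619 211.47969272  19.        ]
```

View pics/w1.png

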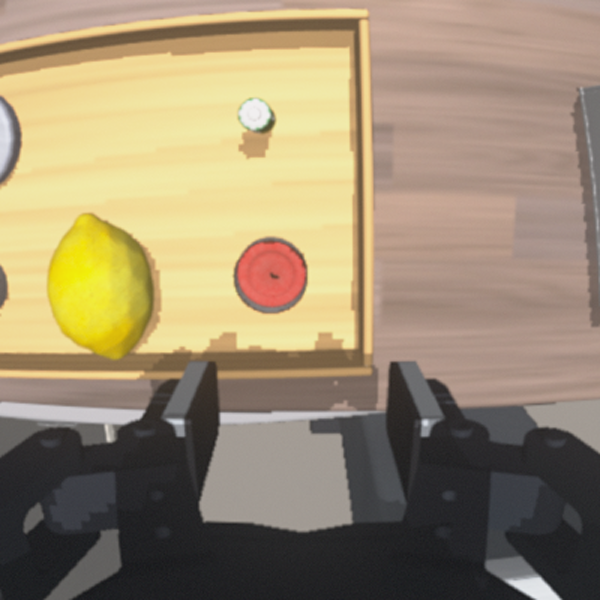

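The tea light is centred at about (270,273) in this crop, with the open fingers lined up for y-closing and clear of the lemon and the wall.

>>> arm_command([
  [0.003,-0.03,0.1,0.003,0,0],
  [0.003,-0.03,0.2,0.003,0,0],
  [0.003,-0.03,0.25,0.003,0,0],
  [0.003,-0.03,0.29,0.003,0,0],
  [0.003,-0.03,0.29,0.003,0,0],
  [0.003,-0.03,0.29,0.003,0,0],
])

```text
time_s: 3.28
ee_pos: [388.4, 211.1, 44.4]
tcp_rot: [-3.141, 0.001, -0.004]
force: [-1.0, 0.3, 0.8]
opening: 47.0
grasp_force: 0.0
```

Run:
```python
from h import *
plan([[(388,211,16,0)]])
c=camera("wrist");save(c,"w2.png",(120,40,520,440),1.5)
```

```text
at [388.4 211.1  44.4] yaw -0.0 t 3.3 open 47.0
[-0.001, 0.0, 0.071, -0.001, -0.005, -0.001] rows>=0.5
--
```

View pics/w2.png

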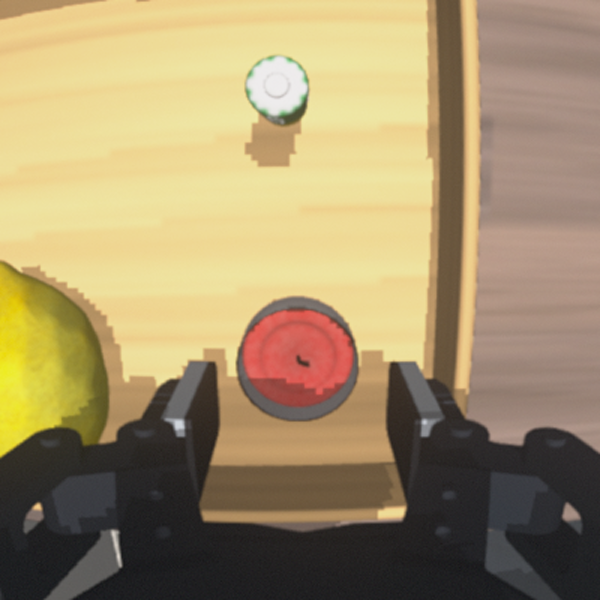

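The tea light is between the fingers, at (297,358) against the finger middle at (303,...). I'll descend and close.

>>> arm_command([
  [0.002,0,0.03,0,-0.005,0],
  [0.002,0,0.055,0,-0.005,0],
  [0.002,0,0.07,0,-0.005,0],
  [0.002,0,0.07,0,-0.005,0],
])

```text
time_s: 3.82
ee_pos: [387.6, 210.6, 14.9]
tcp_rot: [3.14, 0.001, -0.005]
force: [-0.3, -0.4, -0.2]
opening: 47.1
grasp_force: 0.0
```

>>> arm_command([
  [0,0,0,0,0,0],
  [0,0,0,0,0,0],
  [0,0,0,0,0,0],
  [0,0,0,0,0,0],
  [0,0,0,0,0,0],
], fingers=-1, force=40)

```text
time_s: 4.45
ee_pos: [388.5, 210.9, 15.8]
tcp_rot: [3.141, 0.0, -0.002]
force: [-1.2, -0.0, 1.7]
opening: 35.5
grasp_force: 40.0
```

>>> arm_command([
  [0,0,-0.1,0,0,0],
  [0,0,-0.2,0,0,0],
  [0,0,-0.3,0,0,0],
  [0,0,-0.3,0,0,0],
  [0,0,-0.3,0,0,0],
])

```text
time_s: 5.08
ee_pos: [388.0, 210.3, 135.0]
tcp_rot: [3.14, 0.0, -0.004]
force: [0.2, -0.1, -0.9]
opening: 36.0
grasp_force: 40.1
```

Run:
```python
from h import *
plan([[(455,-65,136,11)],[(455,-65,30,11)]])
c=camera("top");P=cloud(c);r=np.zeros((480,640),bool);r[230:330,270:365]=1
q=P[r&(P[...,2]>44)&(P[...,2]<56)]
print(len(q),cv2.minAreaRect(q[:,:2].astype(np.float32)))
```

```text
at [388.  210.3 135. ] yaw 0.0 t 5.1 open 36.0
[0.167, 0.688, -0.002, 0.002, 0.006, -0.367] rows>=4.5
--
[0.0, 0.0, 0.265, 0.0, 0.0, 0.0] rows>=1.7
--
264 ((440.8964538574219, -37.9652099609375), (130.91006469726562, 130.15162658691406), 10.626298904418945)
```

Held (36 mm). The box is at (441,-38), yaw 10.6°, and I'll place this one at box x +28.

Run:
```python
from h import *
plan([[(468.5,-33,135,10.6)],[(468.5,-33,17,10.6)]])
```

```text
at [387.6 210.2 134.5] yaw 0.0 t 5.1 open 35.7
[0.202, 0.608, -0.001, 0.003, 0.008, -0.353] rows>=4.1
--
[0.0, 0.0, 0.295, 0.0, 0.0, 0.0] rows>=1.9
--
```

>>> arm_command([
  [0.03,0.1,0,0.003,0.006,-0.1],
  [0.08,0.24,0,0.003,0.006,-0.2],
  [0.13,0.39,0,0.003,0.006,-0.3],
  [0.18,0.53,0,0.003,0.006,-0.353],
  [0.202,0.608,0,0.003,0.006,-0.353],
  [0.202,0.608,0,0.003,0.006,-0.353],
  [0.202,0.608,0,0.003,0.006,-0.353],
])

```text
time_s: 6.0
ee_pos: [468.2, -31.0, 134.4]
tcp_rot: [-3.125, -0.292, 0.002]
force: [-0.1, -0.3, 0.6]
opening: 35.7
grasp_force: 40.2
```

>>> arm_command([
  [0,0,0.08,0,0,0],
  [0,0,0.16,0,0,0],
  [0,0,0.23,0,0,0],
  [0,0,0.27,0,0,0],
  [0,0,0.29,0,0,0],
  [0,0,0.29,0,0,0],
  [0,0,0.29,0,0,0],
])

```text
time_s: 6.88
ee_pos: [470.4, -32.0, 20.4]
tcp_rot: [-3.127, -0.29, -0.005]
force: [-0.2, -0.6, 0.5]
opening: 35.7
grasp_force: 40.2
```

>>> arm_command([
  [0,0,0,0,0,0],
  [0,0,0,0,0,0],
  [0,0,0,0,0,0],
], fingers=0.1)

```text
time_s: 7.25
ee_pos: [469.7, -32.2, 19.8]
tcp_rot: [-3.127, -0.29, -0.003]
force: [-0.9, -0.1, 0.2]
opening: 46.7
grasp_force: 0.0
```

>>> arm_command([
  [0,0,-0.1,0,0,0],
  [0,0,-0.2,0,0,0],
  [0,0,-0.3,0,0,0],
  [0,0,-0.3,0,0,0],
  [0,0,-0.3,0,0,0],
])

```text
time_s: 7.88
ee_pos: [468.7, -32.5, 139.0]
tcp_rot: [-3.127, -0.29, -0.0]
force: [-0.4, 0.6, 0.4]
opening: 46.9
grasp_force: 0.0
```

```bash
cat >> h.py <<'E'
def reds(c,z=18):
    hsv=cv2.cvtColor(c["pixels"],cv2.COLOR_RGB2HSV)
    m=(((hsv[...,0]<8)|(hsv[...,0]>172))&(hsv[...,1]>150)&(hsv[...,2]>80)).astype(np.uint8)
    m[:225]=0;m[350:]=0;m[:,380:]=0
    m=cv2.dilate(m,np.ones((3,3)))
    n,l,s,ce=cv2.connectedComponentsWithStats(m)
    for i in range(1,n):
        if s[i,4]>30: print("red",s[i],ce[i].round(1),world(c,*ce[i],z).round(1))
def box(c,zr=(44,56),reg=(225,335,265,370)):
    P=cloud(c);r=np.zeros((480,640),bool);r[reg[0]:reg[1],reg[2]:reg[3]]=1
    q=P[r&(P[...,2]>zr[0])&(P[...,2]<zr[1])];print("box",len(q),cv2.minAreaRect(q[:,:2].astype(np.float32)))
E
python3 - <<'E'
from h import *
plan([[(384,386,136,0)],[(384,386,45,0)]])
c=camera("top");reds(c);box(c)
E
```

```text
at [468.7 -32.5 139. ] yaw 10.6 t 7.9 open 46.9
[-0.016, -1.067, 0.009, -0.002, -0.0, 0.353] rows>=6.8
--
[0.0, 0.0, 0.228, 0.0, 0.0, 0.0] rows>=1.5
--
red [149 310  15  16 198] [155.8 317.5] [381.9 385.7  18. ]
box 88 ((480.81268310546875, 26.802806854248047), (231.8384552001953, 31.05603790283203), 14.448956489562988)
```

>>> arm_command([
  [-0.01,-0.5,0,0,0,0.353],
  [-0.016,-0.99,0,0,0,0.353],
  [-0.016,-0.99,0,0,0,0.353],
  [-0.016,-0.99,0,0,0,0.353],
  [-0.016,-0.99,0,0,0,0.353],
  [-0.016,-0.99,0,0,0,0.353],
  [-0.016,-0.99,0,0,0,0.353],
  [-0.016,-0.99,0,0,0,0.353],
  [-0.016,-0.99,0,0,0,0.353],
])

```text
time_s: 9.05
ee_pos: [390.3, 353.7, 138.6]
tcp_rot: [3.14, -0.002, -0.001]
force: [0.1, 0.5, -0.5]
opening: 47.3
grasp_force: 0.0
```

Run:
```python
from h import *
plan([[(385,386,100,0),(385,386,45,0)],[(385,386,16,0)]])
c=camera("top");reds(c);box(c)
```

```text
at [390.3 353.7 138.6] yaw -0.1 t 9.1 open 47.3
[-0.013, -0.081, 0.096, 0.003, 0.001, -0.002] rows>=0.8
[-0.013, -0.081, 0.234, 0.003, 0.001, -0.002] rows>=1.6
--
[0.0, 0.0, 0.072, 0.0, 0.0, 0.0] rows>=0.5
--
red [308 262  15  14 177] [315.  268.5] [468.  -32.9  18. ]
box 336 ((490.3236999511719, -25.289962768554688), (239.3618621826172, 136.66172790527344), 14.455551147460938)
```

>>> arm_command([
  [-0.013,-0.081,0,0,0,0],
  [-0.013,-0.081,0.1,0,0,0],
  [-0.013,-0.081,0.18,0,0,0],
  [-0.013,-0.081,0.234,0,0,0],
  [-0.013,-0.081,0.234,0,0,0],
  [-0.013,-0.081,0.234,0,0,0],
])

```text
time_s: 9.85
ee_pos: [386.2, 387.8, 47.3]
tcp_rot: [-3.14, 0.003, -0.004]
force: [0.3, -0.2, 0.3]
opening: 46.8
grasp_force: 0.0
```

Run:
```python
from h import *
plan([[(385,386,16,0)]])
c=camera("wrist");save(c,"w3.png",(120,40,520,440),1.5)
```

```text
at [386.2 387.8  47.3] yaw -0.1 t 9.8 open 46.8
[-0.003, 0.005, 0.078, -0.004, -0.005, -0.003] rows>=0.5
--
```

View pics/w3.png

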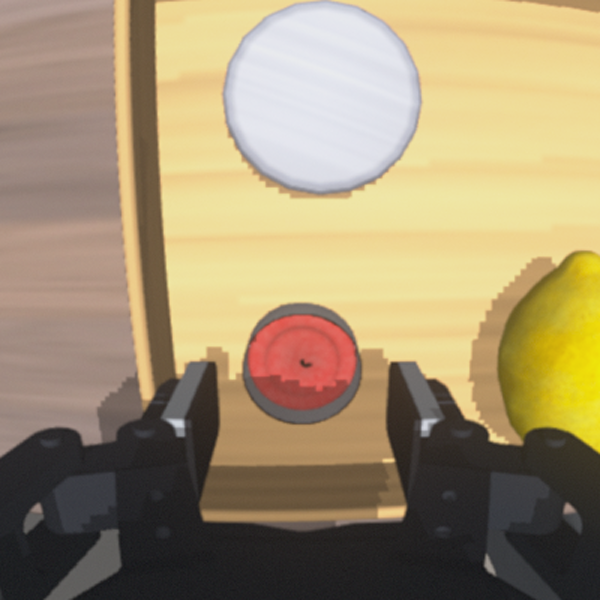

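The tea light is centred at (302,363) between the fingers, so I'll descend and grip.

>>> arm_command([
  [0.004,0,0.03,0,-0.005,0],
  [0.004,0,0.06,0,-0.005,0],
  [0.004,0,0.078,0,-0.005,0],
  [0.004,0,0.078,0,-0.005,0],
  [0.004,0,0.078,0,-0.005,0],
])

```text
time_s: 10.52
ee_pos: [386.7, 388.6, 15.4]
tcp_rot: [-3.14, -0.001, 0.002]
force: [0.0, 0.0, 0.1]
opening: 47.1
grasp_force: 0.0
```

>>> arm_command([
  [0,0,0,0,0,0],
  [0,0,0,0,0,0],
  [0,0,0,0,0,0],
  [0,0,0,0,0,0],
  [0,0,0,0,0,0],
], fingers=-1, force=40)

```text
time_s: 11.15
ee_pos: [387.1, 389.0, 15.9]
tcp_rot: [-3.139, -0.0, 0.001]
force: [-0.4, 0.6, 5.7]
opening: 35.9
grasp_force: 40.4
```

>>> arm_command([
  [0,0,-0.1,0,0,0],
  [0,0,-0.2,0,0,0],
  [0,0,-0.3,0,0,0],
  [0,0,-0.3,0,0,0],
  [0,0,-0.3,0,0,0],
])

```text
time_s: 11.78
ee_pos: [386.5, 387.0, 134.0]
tcp_rot: [3.141, -0.0, -0.005]
force: [-0.2, 0.4, -1.3]
opening: 35.5
grasp_force: 40.2
```

Run:
```python
from h import *
c=camera("top");reds(c);box(c,reg=(240,335,265,370))
plan([[(400,180,136,5)],[(413,-43,136,10.6)],[(413,-43,18,10.6)]])
```

```text
red [308 262  15  14 177] [315.  268.5] [468.  -32.9  18. ]
box 264 ((440.9654541015625, -37.862457275390625), (130.8677520751953, 129.98663330078125), 10.904897689819336)
at [386.2 386.7 133.5] yaw -0.0 t 11.8 open 36.0
[0.034, 0.517, -0.006, 0.003, 0.007, -0.167] rows>=3.3
--
[-0.016, 0.558, 0.0, 0.0, 0.0, -0.187] rows>=3.6
--
[0.0, 0.0, 0.295, 0.0, 0.0, 0.0] rows>=1.9
--
```

>>> arm_command([
  [0.01,0.1,0,0.003,0.006,-0.03],
  [0.02,0.23,0,0.003,0.006,-0.08],
  [0.03,0.36,0,0.003,0.006,-0.12],
  [0.034,0.47,0,0.003,0.006,-0.167],
  [0.034,0.517,0,0.003,0.006,-0.167],
  [0.034,0.517,0,0.003,0.006,-0.167],
])

```text
time_s: 12.58
ee_pos: [399.8, 178.9, 133.5]
tcp_rot: [-3.138, -0.131, 0.002]
force: [-0.0, -0.6, 0.8]
opening: 35.8
grasp_force: 40.2
```

>>> arm_command([
  [-0.003,0.1,0,0,0,-0.04],
  [-0.006,0.23,0,0,0,-0.09],
  [-0.01,0.37,0,0,0,-0.14],
  [-0.016,0.5,0,0,0,-0.187],
  [-0.016,0.558,0,0,0,-0.187],
  [-0.016,0.558,0,0,0,-0.187],
  [-0.016,0.558,0,0,0,-0.187],
])

```text
time_s: 13.45
ee_pos: [413.8, -39.3, 133.9]
tcp_rot: [-3.123, -0.295, -0.002]
force: [-0.4, 0.6, -0.2]
opening: 35.6
grasp_force: 40.2
```

>>> arm_command([
  [0,0,0.08,0,0,0],
  [0,0,0.16,0,0,0],
  [0,0,0.23,0,0,0],
  [0,0,0.27,0,0,0],
  [0,0,0.29,0,0,0],
  [0,0,0.29,0,0,0],
  [0,0,0.29,0,0,0],
])

```text
time_s: 14.32
ee_pos: [414.7, -40.7, 19.0]
tcp_rot: [-3.125, -0.292, -0.006]
force: [-1.5, -0.7, -0.2]
opening: 35.4
grasp_force: 40.2
```

>>> arm_command([
  [0,0,0,0,0,0],
  [0,0,0,0,0,0],
  [0,0,0,0,0,0],
], fingers=0.1)

```text
time_s: 14.7
ee_pos: [414.1, -41.3, 18.5]
tcp_rot: [-3.125, -0.29, -0.004]
force: [0.2, -0.1, -0.1]
opening: 46.9
grasp_force: 0.0
```

>>> arm_command([
  [0,0,-0.1,0,0,0],
  [0,0,-0.2,0,0,0],
  [0,0,-0.3,0,0,0],
  [0,0,-0.4,0,0,0],
  [0,0,-0.4,0,0,0],
  [0,0,-0.4,0,0,0],
])

```text
time_s: 15.45
ee_pos: [413.0, -41.8, 177.7]
tcp_rot: [-3.125, -0.29, -0.001]
force: [0.3, -0.2, -0.5]
opening: 47.0
grasp_force: 0.0
```

Run:
```python
from h import *
plan([[(461,-362,180,13)],[(461,-362,80,13)]])
```

```text
at [413.  -41.8 177.7] yaw 10.6 t 15.4 open 47.0
[-0.03, 0.809, -0.008, -0.005, -0.002, -0.079] rows>=5.2
--
[0.0, 0.0, 0.25, 0.0, 0.0, 0.0] rows>=1.6
--
```

>>> arm_command([
  [-0.03,0.809,-0.008,-0.005,-0.002,-0.079],
  [-0.03,0.809,-0.008,-0.005,-0.002,-0.079],
  [-0.03,0.809,-0.008,-0.005,-0.002,-0.079],
  [-0.03,0.809,-0.008,-0.005,-0.002,-0.079],
  [-0.03,0.809,-0.008,-0.005,-0.002,-0.079],
  [-0.03,0.809,-0.008,-0.005,-0.002,-0.079],
  [-0.03,0.809,-0.008,-0.005,-0.002,-0.079],
  [-0.03,0.809,-0.008,-0.005,-0.002,-0.079],
])

```text
time_s: 16.45
ee_pos: [461.9, -359.1, 179.8]
tcp_rot: [-3.118, -0.36, -0.001]
force: [-0.0, -0.3, 0.7]
opening: 46.9
grasp_force: 0.0
```

Run:
```python
from h import *
c=camera("top");reds(c);box(c,reg=(240,335,265,370))
w=camera("wrist");save(w,"w4.png",(120,0,520,400),1.5)
plan([[(461,-362,120,13)],[(461,-362,80,13)]])
```

```text
red [308 262  15  14 177] [315.  268.5] [468.  -32.9  18. ]
red [314 284  14  15 179] [320.7 290.7] [408.8 -41.9  18. ]
box 262 ((441.0322570800781, -37.92779541015625), (130.9646453857422, 130.02896118164062), 10.782146453857422)
at [ 462.1 -359.5  180.6] yaw 13.2 t 16.6 open 47.1
[-0.004, 0.006, 0.151, -0.002, -0.002, 0.007] rows>=1.0
--
[0.0, 0.0, 0.1, 0.0, 0.0, 0.0] rows>=0.6
--
```

View pics/w4.png

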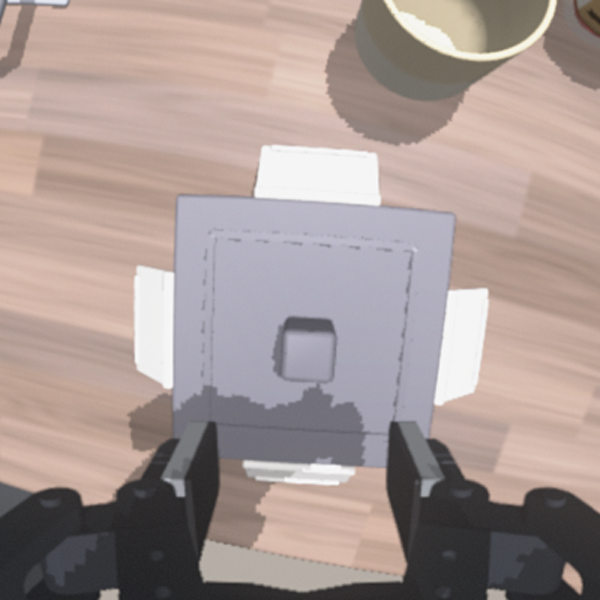

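The wrist view shows the knob at (309,350) and the lid turned about 3° clockwise to the tool. I'll refine the lid's yaw from the first top image.

Run:
```python
from h import *
import pickle
c,_=pickle.load(open("c0.pkl","rb"))
im=c["pixels"].astype(int);P=cloud(c)
m=np.zeros((480,640),bool);m[215:300,395:485]=1
m&=(im[...,2]>im[...,0]+3)&(im.mean(-1)<150)&(im.mean(-1)>70)
m=cv2.morphologyEx(m.astype(np.uint8),cv2.MORPH_OPEN,np.ones((5,5)))
v,u=np.nonzero(m); q=np.array([world(c,a,b,45)[:2] for a,b in zip(u,v)],np.float32)
print(len(q),cv2.minAreaRect(q))
K=P[215:300,395:485][(P[215:300,395:485,2]>76)];print(len(K),np.median(K,0),K[:,:2].min(0),K[:,:2].max(0))
```

```text
2582 ((461.0531311035156, -361.4355163574219), (135.34959411621094, 134.71359252929688), 9.062813758850098)
105 [ 455.95986935 -356.97723396   79.86295749] [ 267.71920685 -375.21629287] [472.77006362 -28.60671315]
```

Run:
```python
from h import *
plan([[(461,-361.5,110,9.5),(461,-361.5,57,9.5)]])
```

```text
at [ 462.1 -359.5  180.6] yaw 13.2 t 16.6 open 47.1
[-0.004, 0.004, 0.176, -0.002, -0.002, 0.123] rows>=1.1
[-0.004, 0.005, 0.309, -0.002, -0.002, 0.123] rows>=2.0
--
```

>>> arm_command([
  [-0.004,0.003,0.08,-0.002,-0.002,0.123],
  [-0.004,0.003,0.15,-0.002,-0.002,0.123],
  [-0.004,0.003,0.2,-0.002,-0.002,0.123],
  [-0.004,0.003,0.2,-0.002,-0.002,0.123],
  [-0.004,0.003,0.2,-0.002,-0.002,0.123],
])

```text
time_s: 17.18
ee_pos: [461.2, -363.1, 101.8]
tcp_rot: [3.129, 0.257, 0.003]
force: [0.1, 0.2, 0.2]
opening: 46.9
grasp_force: 0.0
```

Run:
```python
from h import *
plan([[(461,-361.5,57,9.5)]])
w=camera("wrist");save(w,"w5.png",(120,40,520,440),1.5)
```

```text
at [ 461.2 -363.1  101.8] yaw 9.4 t 17.2 open 46.9
[-0.0, -0.004, 0.112, 0.004, -0.003, -0.004] rows>=0.7
--
```

View pics/w5.png

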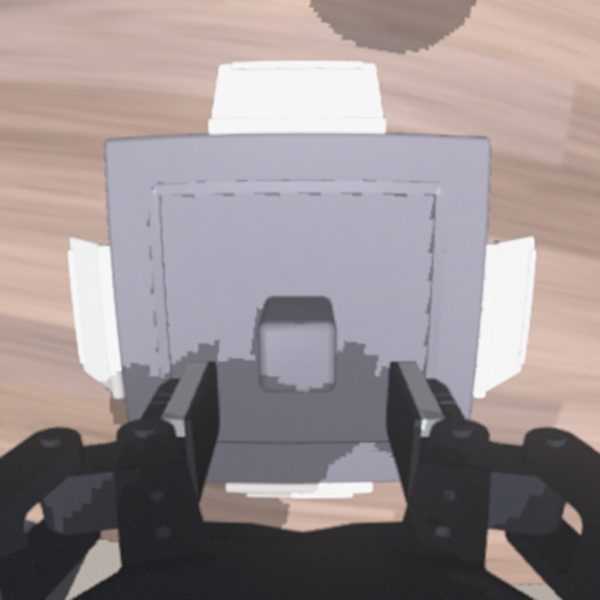

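The lid is now square to the tool. The knob is at (297,350) between the fingers (middle 303).

>>> arm_command([
  [0,-0.004,0.04,0.004,-0.003,0],
  [0,-0.004,0.08,0.004,-0.003,0],
  [0,-0.004,0.105,0.004,-0.003,0],
  [0,-0.004,0.112,0.004,-0.003,0],
  [0,-0.004,0.112,0.004,-0.003,0],
])

```text
time_s: 17.85
ee_pos: [460.1, -361.9, 55.5]
tcp_rot: [-3.13, -0.255, 0.003]
force: [-0.0, 0.5, -0.7]
opening: 47.0
grasp_force: 0.0
```

>>> arm_command([
  [0,0,0,0,0,0],
  [0,0,0,0,0,0],
  [0,0,0,0,0,0],
  [0,0,0,0,0,0],
  [0,0,0,0,0,0],
  [0,0,0,0,0,0],
], fingers=-1, force=70)

```text
time_s: 18.6
ee_pos: [460.8, -362.3, 56.5]
tcp_rot: [3.131, 0.255, -0.0]
force: [-0.2, -0.4, 5.5]
opening: 23.0
grasp_force: 69.9
```

>>> arm_command([
  [0,0,-0.05,0,0,0],
  [0,0,-0.12,0,0,0],
  [0,0,-0.2,0,0,0],
  [0,0,-0.25,0,0,0],
  [0,0,-0.25,0,0,0],
  [0,0,-0.25,0,0,0],
])

```text
time_s: 19.35
ee_pos: [459.0, -361.3, 153.8]
tcp_rot: [-3.128, -0.255, 0.007]
force: [-0.3, -0.6, -2.4]
opening: 22.7
grasp_force: 69.1
```

Run:
```python
from h import *
c=camera("top");reds(c);box(c,reg=(240,335,265,370))
w=camera("wrist");save(w,"w6.png",(120,40,520,440),1.5)
plan([[(441,-38,160,10.8)],[(441,-38,85,10.8)]])
```

```text
red [308 262  15  14 177] [315.  268.5] [468.  -32.9  18. ]
red [314 284  14  14 175] [320.7 290.6] [409.1 -41.8  18. ]
box 255 ((440.8699645996094, -37.864471435546875), (130.8400421142578, 130.06301879882812), 10.73529052734375)
at [ 459.1 -361.3  153.8] yaw 9.3 t 19.4 open 23.0
[0.086, -0.805, -0.013, -0.008, 0.008, -0.05] rows>=5.2
--
[0.0, 0.0, 0.188, 0.0, 0.0, 0.0] rows>=1.2
--
```

View pics/w6.png

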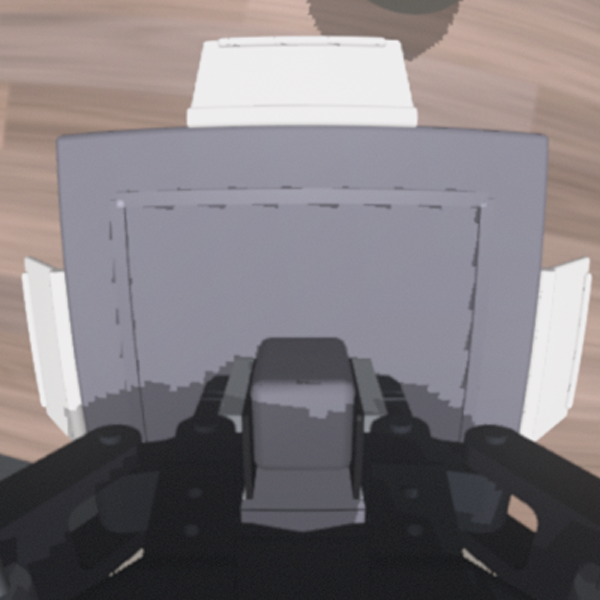

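The lid is held squarely by the knob. Next I carry it over the box.

>>> arm_command([
  [0.01,-0.07,-0.013,-0.008,0.008,0],
  [0.02,-0.17,-0.013,-0.008,0.008,-0.01],
  [0.03,-0.3,-0.013,-0.008,0.008,-0.02],
  [0.045,-0.43,-0.013,-0.008,0.008,-0.03],
  [0.06,-0.56,-0.013,-0.008,0.008,-0.04],
  [0.075,-0.69,-0.013,-0.008,0.008,-0.05],
  [0.085,-0.77,-0.013,-0.008,0.008,-0.05],
  [0.086,-0.803,-0.013,-0.008,0.008,-0.05],
  [0.086,-0.803,-0.013,-0.008,0.008,-0.05],
  [0.086,-0.803,-0.013,-0.008,0.008,-0.05],
  [0.086,-0.803,-0.013,-0.008,0.008,-0.05],
])

```text
time_s: 20.82
ee_pos: [442.3, -41.2, 161.1]
tcp_rot: [3.125, 0.291, 0.004]
force: [-0.3, -0.7, -1.3]
opening: 22.8
grasp_force: 69.2
```

Run:
```python
from h import *
plan([[(440.7,-38.8,85,10.7)],[(440.7,-38.8,76,10.7)]])
w=camera("wrist");save(w,"w7.png",(120,40,520,440),1.5)
```

```text
at [442.3 -41.2 161.1] yaw 10.6 t 20.8 open 22.8
[-0.003, -0.007, 0.19, 0.006, -0.005, -0.002] rows>=1.2
--
[0.0, 0.0, 0.022, 0.0, 0.0, 0.0] rows>=0.1
--
```

View pics/w7.png

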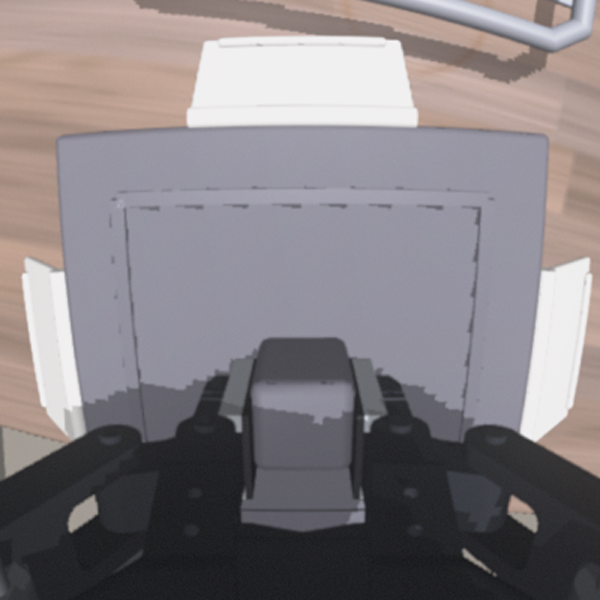

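The grip is unchanged, so I'll lower the lid above the box.

>>> arm_command([
  [-0.003,-0.006,0.06,0.006,-0.005,0],
  [-0.003,-0.006,0.12,0.006,-0.005,0],
  [-0.003,-0.006,0.18,0.006,-0.005,0],
  [-0.003,-0.006,0.2,0.006,-0.005,0],
  [-0.003,-0.006,0.2,0.006,-0.005,0],
  [-0.003,-0.006,0.2,0.006,-0.005,0],
])

```text
time_s: 21.62
ee_pos: [441.9, -37.7, 82.2]
tcp_rot: [3.127, 0.295, 0.003]
force: [-0.1, -0.1, -2.4]
opening: 22.9
grasp_force: 69.2
```

Run:
```python
from h import *
a=[st()[0]]
for i in range(3): camera("scene"); a.append(st()[0])
print(np.mean(a,0),np.std(a,0));plan([[(440.7,-38.8,67,10.7)]])
s=camera("scene");save(s,"s1.png",(270,210,410,330),5)
```

```text
[441.83495392 -37.65902619  82.20433878] [0.10583484 0.04905635 0.06500846]
at [441.7 -37.6  82.1] yaw 10.8 t 21.8 open 22.7
[-0.003, 0.002, 0.038, 0.001, -0.004, 0.004] rows>=0.2
--
```

View pics/s1.png

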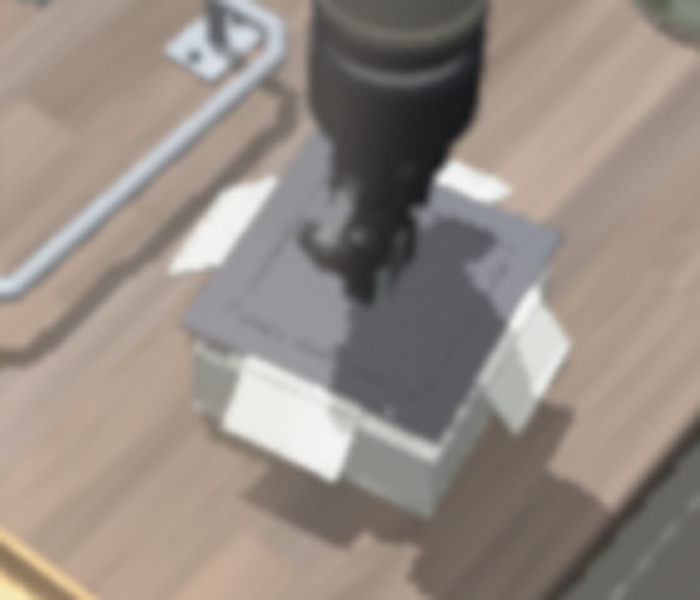

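The lid hovers squarely over the box, so I lower it in small steps.

>>> arm_command([
  [-0.002,0.001,0.01,0,-0.004,0],
  [-0.002,0.001,0.018,0,-0.004,0],
  [-0.002,0.001,0.024,0,-0.004,0],
  [-0.002,0.001,0.024,0,-0.004,0],
])

```text
time_s: 22.32
ee_pos: [439.9, -38.0, 71.3]
tcp_rot: [-3.127, -0.296, 0.004]
force: [-0.4, 0.3, -2.2]
opening: 22.9
grasp_force: 69.2
```

>>> arm_command([
  [0,0,0.005,0,0,0],
  [0,0,0.01,0,0,0],
  [0,0,0.014,0,0,0],
  [0,0,0.014,0,0,0],
])

```text
time_s: 22.82
ee_pos: [440.2, -38.1, 66.4]
tcp_rot: [3.127, 0.296, -0.003]
force: [-2.2, -0.1, 2.6]
opening: 23.2
grasp_force: 69.9
```

Contact at z=66.4, exactly the seated height, so the lid is on. Next I check the joint budget for the turns.

Run:
```python
from h import *
o=observe();print(np.round(o["joint_positions"],2))
plan([[(440,-37,66.6,-0.5)],[(470,-37,66.6,-0.5)],[(508,-37,66.6,-0.5)]])
```

```text
[ 0.45  0.32 -0.47  2.01  0.19  0.85 -1.52]
at [440.2 -38.1  66.4] yaw 10.8 t 22.8 open 23.2
[0.0, -0.003, -0.0, 0.001, 0.004, 0.377] rows>=1.1
--
[0.075, -0.001, 0.0, 0.0, 0.0, 0.0] rows>=0.5
--
[0.095, -0.001, 0.0, 0.0, 0.0, 0.0] rows>=0.6
--
```

>>> arm_command([
  [0,-0.002,0,0,0.004,0.1],
  [0,-0.003,0,0,0.004,0.2],
  [0,-0.003,0,0,0.004,0.3],
  [0,-0.003,0,0,0.004,0.377],
  [0,-0.003,0,0,0.004,0.377],
  [0,-0.003,0,0,0.004,0.377],
])

```text
time_s: 23.58
ee_pos: [440.5, -36.8, 66.4]
tcp_rot: [-3.141, 0.014, -0.002]
force: [-0.3, 1.2, 4.2]
opening: 22.6
grasp_force: 69.9
```

>>> arm_command([
  [0.025,0,0,0,0,0],
  [0.05,0,0,0,0,0],
  [0.075,0,0,0,0,0],
  [0.075,0,0,0,0,0],
])

```text
time_s: 24.08
ee_pos: [471.1, -37.2, 66.4]
tcp_rot: [3.142, -0.013, 0.003]
force: [1.8, -0.0, 3.1]
opening: 23.4
grasp_force: 70.1
```

Run:
```python
from h import *
o=observe();print(np.round(o["joint_positions"],2),o["force"])
plan([[(508,-37,66.6,-0.5)]])
c=camera("scene");save(c,"s2.png",(270,190,410,310),5)
```

```text
[ 0.39  0.37 -0.43  1.94  0.2   0.87 -1.72] [ 1.82486419 -0.04011156  3.11488702]
at [471.1 -37.2  66.4] yaw -0.5 t 24.1 open 23.4
[0.092, -0.001, -0.0, 0.0, -0.004, 0.001] rows>=0.6
--
```

View pics/s2.png

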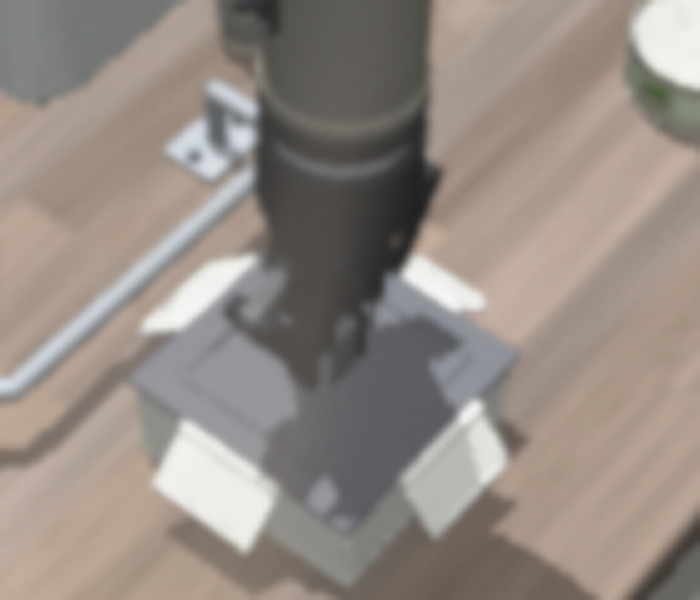

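The lid sits flush and moves with the box. Joint 7 has room for all three positive quarter turns, so I push for the first clip.

>>> arm_command([
  [0.02,0,0,0,0,0],
  [0.04,0,0,0,0,0],
  [0.06,0,0,0,0,0],
  [0.075,0,0,0,0,0],
  [0.085,0,0,0,0,0],
  [0.085,0,0,0,0,0],
])

```text
time_s: 24.88
ee_pos: [501.5, -37.4, 66.4]
tcp_rot: [3.141, -0.014, -0.008]
force: [-7.3, -0.2, 11.2]
opening: 23.2
grasp_force: 71.0
```

>>> arm_command([
  [0.003,0,0,0,0,0],
  [0.007,0,0,0,0,0],
  [0.007,0,0,0,0,0],
])

```text
time_s: 25.25
ee_pos: [503.5, -37.5, 66.5]
tcp_rot: [3.141, -0.014, -0.01]
force: [-7.7, -0.7, 12.5]
opening: 23.3
grasp_force: 71.3
```

>>> arm_command([
  [0.004,0,0,0,0,0],
  [0.008,0,0,0,0,0],
  [0.012,0,0,0,0,0],
  [0.012,0,0,0,0,0],
])

```text
time_s: 25.75
ee_pos: [505.5, -37.5, 66.5]
tcp_rot: [3.14, -0.014, -0.019]
force: [-13.6, 0.1, 19.2]
opening: 23.2
grasp_force: 72.3
```

>>> arm_command([
  [0.004,0,0,0,0,0],
  [0.008,0,0,0,0,0],
  [0.008,0,0,0,0,0],
])

```text
time_s: 26.12
ee_pos: [505.5, -37.5, 66.4]
tcp_rot: [3.139, -0.013, -0.03]
force: [-21.2, 0.2, 25.3]
opening: 22.9
grasp_force: 73.3
```

>>> arm_command([
  [0.004,0,0,0,0,0],
  [0.008,0,0,0,0,0],
  [0.008,0,0,0,0,0],
])

```text
time_s: 26.5
ee_pos: [505.6, -37.5, 66.3]
tcp_rot: [3.139, -0.014, -0.041]
force: [-27.7, -0.1, 31.3]
opening: 23.0
grasp_force: 74.4
```

Hard stop at x=505.5 with the force climbing, so the clip is against the box wall. I'll draw back and turn +90°.

>>> arm_command([
  [-0.03,0,0,0,0,0],
  [-0.06,0,0,0,0,0],
  [-0.1,0,0,0,0,0],
  [-0.13,0,0,0,0,0],
  [-0.155,0,0,0,0,0],
  [-0.155,0,0,0,0,0],
  [-0.155,0,0,0,0,0],
])

```text
time_s: 27.38
ee_pos: [455.6, -37.2, 66.6]
tcp_rot: [3.141, -0.013, -0.0]
force: [0.8, -0.3, 8.1]
opening: 23.0
grasp_force: 70.9
```

Run:
```python
from h import *
plan([[(460,-37,66.6,-0.5)]]);print(observe()["force"])
c=camera("scene");save(c,"s3.png",(270,190,410,310),5)
```

```text
at [455.6 -37.2  66.6] yaw -0.5 t 27.4 open 23.0
[0.011, -0.001, -0.0, 0.001, 0.0, 0.0] rows>=0.1
--
[ 0.82163627 -0.25900294  8.12143942]
```

View pics/s3.png

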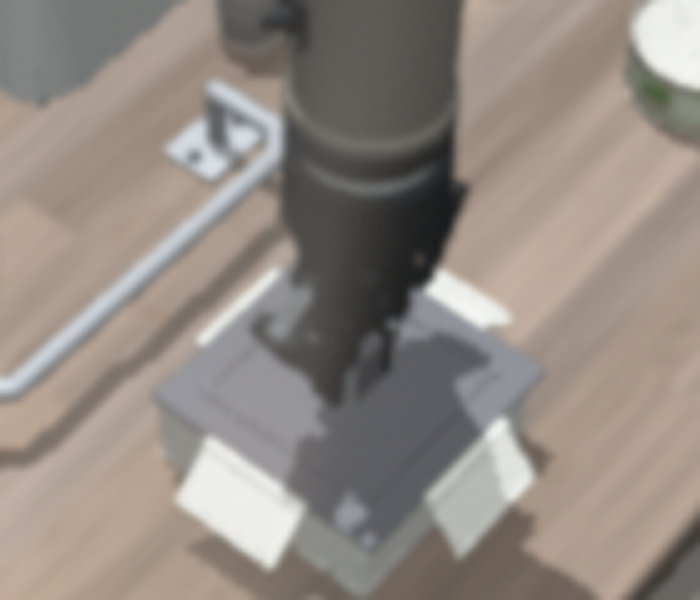

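The front clip now shows only as a thin strip along the lid edge, so it is folded down. All 14 picture views are used, so I continue numerically with forces and depth. Now the turn.

>>> arm_command([
  [0,0,0,0,0,-0.15],
  [0,0,0,0,0,-0.38],
  [0,0,0,0,0,-0.62],
  [0,0,0,0,0,-0.85],
  [0,0,0,0,0,-1],
  [0,0,0,0,0,-1],
])

```text
time_s: 28.18
ee_pos: [454.6, -37.5, 66.4]
tcp_rot: [3.037, 0.801, -0.004]
force: [-0.6, 0.1, 8.2]
opening: 23.3
grasp_force: 71.1
```

>>> arm_command([
  [0,0,0,0,0,-0.15],
  [0,0,0,0,0,-0.38],
  [0,0,0,0,0,-0.62],
  [0,0,0,0,0,-0.85],
  [0,0,0,0,0,-1],
  [0,0,0,0,0,-1],
])

```text
time_s: 28.92
ee_pos: [455.0, -38.2, 66.3]
tcp_rot: [2.726, 1.559, -0.004]
force: [-1.2, -0.5, 8.0]
opening: 22.9
grasp_force: 70.9
```

>>> arm_command([
  [0,0,0,0,0,-0.15],
  [0,0,0,0,0,-0.38],
  [0,0,0,0,0,-0.62],
  [0,0,0,0,0,-0.85],
  [0,0,0,0,0,-1],
  [0,0,0,0,0,-1],
  [0,0,0,0,0,-1],
])

```text
time_s: 29.8
ee_pos: [455.8, -38.5, 66.4]
tcp_rot: [2.23, 2.21, -0.003]
force: [-1.1, -1.4, 6.5]
opening: 22.9
grasp_force: 70.8
```

```bash
cat >> h.py <<'E'
def lidchk(o=None):
    """plate corners region seen by top+scene cams, in tool frame; outermost extents with heights"""
    p,R,_=st();a=np.radians(yawof(R));M=np.array([[np.cos(a),-np.sin(a)],[np.sin(a),np.cos(a)]])
    for n in("top","scene"):
        c=camera(n);P=cloud(c).reshape(-1,3);P=P[np.abs(P[:,:2]-p[:2]).max(1)<150]
        im=c["pixels"].reshape(-1,3)
        L=(P[:,:2]-p[:2])@M
        k=(P[:,2]>51)&(P[:,2]<60)&(np.abs(L).max(1)<85)
        print(n,"plate n",k.sum(),cv2.minAreaRect(P[k,:2].astype(np.float32)))
        for nm,ax,sg in(("+x",0,1),("+y",1,1),("-x",0,-1),("-y",1,-1)):
            s=(sg*L[:,ax]>74)&(sg*L[:,ax]<105)&(np.abs(L[:,1-ax])<28)&(P[:,2]>22)&(P[:,2]<56)
            print("  standing pts tool",nm,s.sum(), (np.percentile(sg*L[s,ax],90).round(1) if s.sum() else ''))
E
python3 - <<'E'
from h import *
o=observe();print(np.round(o["joint_positions"],2),o["force"])
plan([[(470,-37,66.6,89.5)],[(500,-37,66.6,89.5)]])
lidchk()
E
```

```text
[ 0.67  0.42 -0.77  1.96  0.37  0.9  -0.31] [-1.08573289 -1.37808018  6.49957505]
at [455.8 -38.5  66.4] yaw 89.5 t 29.8 open 22.9
[0.004, 0.036, -0.0, 0.0, 0.005, -0.0] rows>=0.2
--
[0.001, 0.075, 0.0, 0.0, 0.0, 0.0] rows>=0.5
--
top plate n 798 ((443.8248596191406, 18.15561294555664), (155.98382568359375, 59.073177337646484), 17.834980010986328)
  standing pts tool +x 10 75.2
  standing pts tool +y 111 94.9
  standing pts tool -x 0 
  standing pts tool -y 0 
scene plate n 2025 ((455.1408386230469, -29.502662658691406), (158.88607788085938, 145.39369201660156), 6.666107177734375)
  standing pts tool +x 151 78.8
  standing pts tool +y 222 93.5
  standing pts tool -x 5 87.8
  standing pts tool -y 90 96.2
```

The closed clip (tool +x) reads about 75–79 mm and the others about 95. Now the second push.

>>> arm_command([
  [0.003,0.02,0,0,0,0],
  [0.005,0.045,0,0,0,0],
  [0.005,0.07,0,0,0,0],
  [0.005,0.09,0,0,0,0],
  [0.005,0.11,0,0,0,0],
  [0.005,0.125,0,0,0,0],
  [0.005,0.125,0,0,0,0],
])

```text
time_s: 30.78
ee_pos: [503.9, -35.5, 66.5]
tcp_rot: [-2.229, -2.211, 0.007]
force: [-5.0, 0.9, 11.7]
opening: 23.2
grasp_force: 71.4
```

>>> arm_command([
  [0,0.006,0,0,0,0],
  [0,0.012,0,0,0,0],
  [0,0.018,0,0,0,0],
  [0,0.018,0,0,0,0],
])

```text
time_s: 31.28
ee_pos: [509.1, -35.5, 66.6]
tcp_rot: [-2.227, -2.21, 0.012]
force: [-10.2, 0.4, 17.4]
opening: 22.9
grasp_force: 72.0
```

>>> arm_command([
  [0,0.005,0,0,0,0],
  [0,0.01,0,0,0,0],
  [0,0.01,0,0,0,0],
])

```text
time_s: 31.65
ee_pos: [509.4, -35.5, 66.9]
tcp_rot: [-2.224, -2.207, 0.022]
force: [-19.7, 0.4, 26.7]
opening: 23.2
grasp_force: 73.4
```

>>> arm_command([
  [0,0.005,0,0,0,0],
  [0,0.01,0,0,0,0],
  [0,0.01,0,0,0,0],
])

```text
time_s: 32.02
ee_pos: [509.5, -35.5, 67.0]
tcp_rot: [-2.22, -2.204, 0.033]
force: [-28.0, -0.1, 35.7]
opening: 22.9
grasp_force: 74.7
```

>>> arm_command([
  [0,-0.03,0,0,0,0],
  [0,-0.06,0,0,0,0],
  [0,-0.1,0,0,0,0],
  [0,-0.13,0,0,0,0],
  [0,-0.16,0,0,0,0],
  [0,-0.16,0,0,0,0],
  [0,-0.16,0,0,0,0],
])

```text
time_s: 32.9
ee_pos: [455.6, -35.1, 66.2]
tcp_rot: [-2.23, -2.211, 0.004]
force: [-2.2, 0.1, 10.1]
opening: 23.1
grasp_force: 71.4
```

Run:
```python
from h import *
o=observe();print(np.round(o["joint_positions"],2),o["force"])
plan([[(460,-37,66.6,89.5)]])
lidchk()
```

```text
[ 0.66  0.42 -0.78  1.96  0.37  0.91 -0.31] [-2.18369454  0.07285709 10.09892959]
at [455.6 -35.1  66.2] yaw 89.5 t 32.9 open 23.1
[-0.005, 0.011, -0.001, -0.004, 0.002, 0.001] rows>=0.1
--
top plate n 793 ((443.85247802734375, 22.057647705078125), (153.82911682128906, 60.941925048828125), 18.255390167236328)
  standing pts tool +x 6 75.1
  standing pts tool +y 115 95.2
  standing pts tool -x 0 
  standing pts tool -y 0 
scene plate n 2043 ((453.486328125, -28.89488983154297), (152.568115234375, 148.5582733154297), 0.7600685954093933)
  standing pts tool +x 149 78.9
  standing pts tool +y 230 93.1
  standing pts tool -x 6 88.1
  standing pts tool -y 0
```

Run:
```python
from h import *
p,R,_=st();a=np.radians(yawof(R));M=np.array([[np.cos(a),-np.sin(a)],[np.sin(a),np.cos(a)]])
c=camera("scene");P=cloud(c).reshape(-1,3);L=(P[:,:2]-p[:2])@M
for ax in(0,1):
  print(ax)
  for z in range(18,60,4):
    s=(P[:,2]>z)&(P[:,2]<z+4)&(L[:,ax]>62)&(L[:,ax]<110)&(abs(L[:,1-ax])<26)
    w=(P[:,2]>z)&(P[:,2]<z+4)&(L[:,ax]>60)&(L[:,ax]<110)&(abs(L[:,1-ax])>38)&(abs(L[:,1-ax])<60)
    print(z+2,s.sum(),np.median(L[s,ax]).round(1),"wall",w.sum(),np.median(L[w,ax]).round(1))
```

```text
0
20 7 76.3 wall 11 70.6
24 24 77.9 wall 15 71.0
28 16 77.1 wall 16 70.7
32 14 77.1 wall 9 70.3
36 15 77.2 wall 9 70.5
40 17 76.6 wall 21 70.9
44 14 77.0 wall 11 71.0
48 12 77.5 wall 2 71.9
52 32 72.9 wall 20 71.1
56 98 70.6 wall 70 67.3
60 16 72.0 wall 10 66.9
1
20 0 nan wall 5 61.8
24 0 nan wall 9 61.9
28 3 91.4 wall 8 62.8
32 29 92.8 wall 6 62.3
36 47 89.8 wall 2 63.8
40 36 85.9 wall 0 nan
44 39 81.8 wall 0 nan
48 39 78.0 wall 1 67.4
52 41 73.6 wall 16 67.4
56 72 68.3 wall 46 64.5
60 7 71.0 wall 5 65.0
  return _methods._mean(a, axis=axis, dtype=dtype,
  ret = ret.dtype.type(ret / rcount)
```

Clip 1 is vertical, at 77 mm constant over its height, so it is fully down. Turn again.

>>> arm_command([
  [0,0,0,0,0,-0.15],
  [0,0,0,0,0,-0.38],
  [0,0,0,0,0,-0.62],
  [0,0,0,0,0,-0.85],
  [0,0,0,0,0,-1],
  [0,0,0,0,0,-1],
])

```text
time_s: 33.8
ee_pos: [456.7, -35.9, 66.2]
tcp_rot: [1.582, 2.714, -0.002]
force: [-1.1, 0.1, 7.7]
opening: 22.8
grasp_force: 71.2
```

>>> arm_command([
  [0,0,0,0,0,-0.15],
  [0,0,0,0,0,-0.38],
  [0,0,0,0,0,-0.62],
  [0,0,0,0,0,-0.85],
  [0,0,0,0,0,-1],
  [0,0,0,0,0,-1],
])

```text
time_s: 34.55
ee_pos: [457.0, -35.8, 66.2]
tcp_rot: [0.826, 3.031, -0.002]
force: [0.2, -1.7, 6.5]
opening: 22.7
grasp_force: 71.1
```

>>> arm_command([
  [0,0,0,0,0,-0.15],
  [0,0,0,0,0,-0.38],
  [0,0,0,0,0,-0.62],
  [0,0,0,0,0,-0.85],
  [0,0,0,0,0,-1],
  [0,0,0,0,0,-1],
  [0,0,0,0,0,-1],
])

```text
time_s: 35.42
ee_pos: [457.3, -35.5, 66.3]
tcp_rot: [0.014, 3.141, -0.001]
force: [0.3, -1.3, 6.8]
opening: 23.2
grasp_force: 71.0
```

```bash
cat >> h.py <<'E'
def side(dirn):
    """flap profile on world side dirn ('+y','-x') seen by the scene camera"""
    p,R,_=st();d=yawof(R);d=np.radians(d-90*round(d/90));M=np.array([[np.cos(d),-np.sin(d)],[np.sin(d),np.cos(d)]])
    c=camera("scene");P=cloud(c).reshape(-1,3);L=(P[:,:2]-p[:2])@M
    if dirn=="-x": L=-L
    ax=0 if dirn=="-x" else 1
    for z in range(20,56,6):
        k=(P[:,2]>z)&(P[:,2]<z+6)&(L[:,ax]>55)&(L[:,ax]<110)
        s=k&(abs(L[:,1-ax])<25); w=k&(abs(L[:,1-ax])>38)&(abs(L[:,1-ax])<58)
        if s.sum()and w.sum(): print(dirn,z+3,s.sum(),"flap %.1f wall %.1f"%(np.median(L[s,ax]),np.median(L[w,ax])))
E
python3 - <<'E'
from h import *
o=observe();print(np.round(o["joint_positions"],2),o["force"])
side("+y");side("-x")
plan([[(500,-36,66.6,179.5)]])
E
```

```text
[ 0.91  0.59 -1.15  1.96  0.64  1.02  1.02] [ 0.28719912 -1.28428748  6.80586552]
+y 23 32 flap 74.3 wall 68.5
+y 29 20 flap 73.8 wall 68.4
+y 35 20 flap 73.8 wall 68.2
+y 41 25 flap 73.8 wall 68.3
+y 47 19 flap 73.8 wall 69.1
+y 53 95 flap 64.8 wall 63.5
-x 23 21 flap 76.3 wall 69.1
-x 29 19 flap 75.6 wall 69.1
-x 35 16 flap 75.4 wall 69.3
-x 41 13 flap 75.4 wall 69.5
-x 53 98 flap 67.7 wall 64.0
at [457.3 -35.5  66.3] yaw 179.5 t 35.5 open 23.0
[-0.107, -0.0, -0.001, -0.001, 0.002, -0.0] rows>=0.7
--
```

Clips 1 and 2 are both vertical. Joint 3 is close to its limit (-1.15), so I regrip now with the tool turned back 180°.

>>> arm_command([
  [0,0,0,0,0,0],
  [0,0,0,0,0,0],
  [0,0,0,0,0,0],
  [0,0,0,0,0,0],
], fingers=0.1)

```text
time_s: 36.02
ee_pos: [456.7, -35.0, 65.8]
tcp_rot: [-0.014, -3.141, -0.0]
force: [0.0, -0.1, -0.8]
opening: 47.1
grasp_force: 0.0
```

>>> arm_command([
  [0,0,-0.05,0,0,0],
  [0,0,-0.12,0,0,0],
  [0,0,-0.2,0,0,0],
  [0,0,-0.2,0,0,0],
])

```text
time_s: 36.52
ee_pos: [459.0, -34.6, 148.2]
tcp_rot: [0.014, 3.136, -0.001]
force: [0.1, 0.4, -1.1]
opening: 47.0
grasp_force: 0.0
```

>>> arm_command([
  [0,0,0,0,0,0.3],
  [0,0,0,0,0,0.65],
  [0,0,0,0,0,1],
  [0,0,0,0,0,1],
])

```text
time_s: 37.02
ee_pos: [456.4, -35.2, 145.3]
tcp_rot: [-0.823, -3.031, 0.002]
force: [-0.2, 0.4, 0.7]
opening: 47.3
grasp_force: 0.0
```

>>> arm_command([
  [0,0,0,0,0,0.3],
  [0,0,0,0,0,0.65],
  [0,0,0,0,0,1],
  [0,0,0,0,0,1],
])

```text
time_s: 37.52
ee_pos: [456.7, -35.0, 145.6]
tcp_rot: [-1.576, -2.717, 0.001]
force: [0.9, 0.4, -0.2]
opening: 47.0
grasp_force: 0.0
```

>>> arm_command([
  [0,0,0,0,0,0.3],
  [0,0,0,0,0,0.65],
  [0,0,0,0,0,1],
  [0,0,0,0,0,1],
])

```text
time_s: 38.02
ee_pos: [456.9, -35.0, 145.7]
tcp_rot: [-2.224, -2.218, 0.001]
force: [-0.1, -0.0, -0.4]
opening: 47.3
grasp_force: 0.0
```

>>> arm_command([
  [0,0,0,0,0,0.3],
  [0,0,0,0,0,0.65],
  [0,0,0,0,0,1],
  [0,0,0,0,0,1],
])

```text
time_s: 38.52
ee_pos: [457.0, -35.0, 145.8]
tcp_rot: [-2.722, -1.568, 0.001]
force: [-0.3, -0.7, -0.0]
opening: 47.0
grasp_force: 0.0
```

>>> arm_command([
  [0,0,0,0,0,0.3],
  [0,0,0,0,0,0.65],
  [0,0,0,0,0,1],
  [0,0,0,0,0,1],
])

```text
time_s: 39.02
ee_pos: [457.1, -35.0, 145.9]
tcp_rot: [3.035, 0.811, -0.0]
force: [-0.5, -0.2, 0.4]
opening: 47.0
grasp_force: 0.0
```

>>> arm_command([
  [0,0,0,0,0,0.3],
  [0,0,0,0,0,0.65],
  [0,0,0,0,0,1],
  [0,0,0,0,0,1],
  [0,0,0,0,0,1],
])

```text
time_s: 39.65
ee_pos: [457.1, -35.0, 146.0]
tcp_rot: [-3.142, 0.005, 0.0]
force: [-0.2, 0.6, 0.4]
opening: 46.8
grasp_force: 0.0
```

Run:
```python
from h import *
print(np.round(observe()["joint_positions"],2))
plan([[(457,-35.5,66.5,-0.5)]])
for n in("top","scene"):
  c=camera(n);P=cloud(c).reshape(-1,3);k=(P[:,2]>75)&(P[:,2]<93)&(abs(P[:,0]-457)<25)&(abs(P[:,1]+36)<25)
  if k.sum():print(n,k.sum(),P[k].min(0),P[k].max(0),np.median(P[k],0))
side("+y");side("-x")
```

```text
[ 0.51  0.25 -0.56  1.87  0.15  1.06 -1.68]
at [457.1 -35.  146. ] yaw -0.2 t 39.6 open 46.8
[-0.0, 0.001, 0.199, -0.0, 0.0, 0.01] rows>=1.3
--
scene 115 [440.55398815 -46.5960898   75.27684493] [464.97407556 -19.88538606  92.38267873] [450.970297   -30.14997345  88.31956741]
+y 23 28 flap 73.7 wall 68.1
+y 29 24 flap 73.3 wall 68.0
+y 35 24 flap 73.6 wall 68.0
+y 41 21 flap 73.3 wall 67.7
+y 47 18 flap 73.1 wall 68.5
+y 53 103 flap 66.5 wall 63.0
-x 23 22 flap 76.1 wall 68.8
-x 29 17 flap 75.5 wall 69.1
-x 35 13 flap 75.1 wall 69.1
-x 41 18 flap 75.6 wall 69.4
-x 53 99 flap 66.9 wall 65.3
```

>>> arm_command([
  [-0.006,0,0.06,0,0,0.01],
  [-0.006,0,0.13,0,0,0.01],
  [-0.006,0,0.18,0,0,0.01],
  [-0.006,0,0.197,0,0,0.01],
  [-0.006,0,0.197,0,0,0.01],
  [-0.006,0,0.197,0,0,0.01],
])

```text
time_s: 40.6
ee_pos: [455.7, -35.0, 68.1]
tcp_rot: [3.141, -0.021, 0.003]
force: [-1.2, -0.3, 0.2]
opening: 46.5
grasp_force: 0.0
```

>>> arm_command([
  [0,0,0,0,0,0],
  [0,0,0,0,0,0],
  [0,0,0,0,0,0],
  [0,0,0,0,0,0],
  [0,0,0,0,0,0],
  [0,0,0,0,0,0],
], fingers=-1, force=70)

```text
time_s: 41.35
ee_pos: [455.6, -35.1, 68.2]
tcp_rot: [3.141, -0.022, 0.003]
force: [-0.8, -0.0, 6.3]
opening: 23.0
grasp_force: 69.6
```

>>> arm_command([
  [0.02,0,0,0,0,0],
  [0.045,0,0,0,0,0],
  [0.07,0,0,0,0,0],
  [0.095,0,0,0,0,0],
  [0.115,0,0,0,0,0],
  [0.13,0,0,0,0,0],
  [0.13,0,0,0,0,0],
])

```text
time_s: 42.22
ee_pos: [505.5, -35.6, 68.2]
tcp_rot: [3.141, -0.022, -0.005]
force: [-5.9, 0.1, 10.6]
opening: 23.1
grasp_force: 70.6
```

>>> arm_command([
  [0.005,0,0,0,0,0],
  [0.01,0,0,0,0,0],
  [0.015,0,0,0,0,0],
  [0.015,0,0,0,0,0],
])

```text
time_s: 42.72
ee_pos: [510.2, -35.6, 68.2]
tcp_rot: [3.14, -0.021, -0.008]
force: [-8.6, -0.5, 13.1]
opening: 22.8
grasp_force: 70.8
```

>>> arm_command([
  [0.004,0,0,0,0,0],
  [0.008,0,0,0,0,0],
  [0.012,0,0,0,0,0],
  [0.012,0,0,0,0,0],
])

```text
time_s: 43.22
ee_pos: [510.4, -35.6, 68.1]
tcp_rot: [3.139, -0.021, -0.024]
force: [-19.2, -0.2, 23.1]
opening: 22.8
grasp_force: 72.2
```

>>> arm_command([
  [0.005,0,0,0,0,0],
  [0.01,0,0,0,0,0],
  [0.01,0,0,0,0,0],
])

```text
time_s: 43.6
ee_pos: [510.6, -35.6, 68.0]
tcp_rot: [3.138, -0.02, -0.037]
force: [-25.9, 0.5, 31.6]
opening: 23.3
grasp_force: 73.2
```

>>> arm_command([
  [0.003,0,0,0,0,0],
  [0.006,0,0,0,0,0],
  [0.006,0,0,0,0,0],
])

```text
time_s: 43.98
ee_pos: [510.6, -35.7, 68.0]
tcp_rot: [3.138, -0.021, -0.044]
force: [-29.8, -1.0, 34.4]
opening: 22.9
grasp_force: 73.8
```

Hard stop, so the third clip is down. Draw back, turn +90° and push.

>>> arm_command([
  [-0.03,0,0,0,0,0],
  [-0.06,0,0,0,0,0],
  [-0.1,0,0,0,0,0],
  [-0.13,0,0,0,0,0],
  [-0.165,0,0,0,0,0],
  [-0.165,0,0,0,0,0],
  [-0.165,0,0,0,0,0],
])

```text
time_s: 44.85
ee_pos: [458.7, -35.1, 68.6]
tcp_rot: [3.141, -0.021, 0.003]
force: [0.3, -0.2, 8.1]
opening: 23.0
grasp_force: 70.4
```

>>> arm_command([
  [0,0,0,0,0,-0.15],
  [0,0,0,0,0,-0.38],
  [0,0,0,0,0,-0.62],
  [0,0,0,0,0,-0.85],
  [0,0,0,0,0,-1],
  [0,0,0,0,0,-1],
])

```text
time_s: 45.6
ee_pos: [457.1, -35.2, 68.2]
tcp_rot: [3.039, 0.793, -0.003]
force: [-2.7, 1.5, 9.6]
opening: 22.9
grasp_force: 70.6
```

>>> arm_command([
  [0,0,0,0,0,-0.15],
  [0,0,0,0,0,-0.38],
  [0,0,0,0,0,-0.62],
  [0,0,0,0,0,-0.85],
  [0,0,0,0,0,-1],
  [0,0,0,0,0,-1],
])

```text
time_s: 46.35
ee_pos: [457.7, -36.2, 68.2]
tcp_rot: [2.729, 1.551, -0.003]
force: [-3.1, -0.1, 10.0]
opening: 22.9
grasp_force: 70.4
```

>>> arm_command([
  [0,0,0,0,0,-0.15],
  [0,0,0,0,0,-0.38],
  [0,0,0,0,0,-0.62],
  [0,0,0,0,0,-0.85],
  [0,0,0,0,0,-1],
  [0,0,0,0,0,-1],
  [0,0,0,0,0,-1],
])

```text
time_s: 47.22
ee_pos: [458.5, -36.7, 68.2]
tcp_rot: [2.235, 2.203, -0.002]
force: [-1.4, -1.1, 8.0]
opening: 23.0
grasp_force: 70.3
```

Run:
```python
from h import *
print(np.round(observe()["joint_positions"],2))
plan([[(500,-36,68,89.5)]])
side("+y");side("-x")
```

```text
[ 0.74  0.46 -0.88  1.95  0.44  0.93 -0.38]
at [458.5 -36.7  68.2] yaw 89.2 t 47.2 open 23.0
[0.003, 0.104, 0.001, 0.002, 0.007, -0.01] rows>=0.7
--
+y 23 26 flap 72.5 wall 66.6
+y 29 22 flap 72.3 wall 67.1
+y 35 24 flap 72.2 wall 66.9
+y 41 21 flap 72.4 wall 67.3
+y 47 22 flap 72.5 wall 66.9
+y 53 72 flap 65.9 wall 64.1
-x 23 21 flap 73.1 wall 68.1
-x 29 17 flap 72.4 wall 67.9
-x 35 16 flap 72.7 wall 67.7
-x 41 15 flap 72.4 wall 67.8
-x 47 16 flap 72.0 wall 67.7
-x 53 73 flap 64.2 wall 63.3
```

Clip 3 is vertical. Now the fourth push.

>>> arm_command([
  [0.003,0.02,0,0,0,0],
  [0.003,0.045,0,0,0,0],
  [0.003,0.07,0,0,0,0],
  [0.003,0.09,0,0,0,0],
  [0.003,0.11,0,0,0,0],
  [0.003,0.125,0,0,0,0],
  [0.003,0.125,0,0,0,0],
])

```text
time_s: 48.2
ee_pos: [506.7, -34.5, 68.0]
tcp_rot: [-2.236, -2.206, 0.005]
force: [-5.4, 0.8, 9.5]
opening: 22.8
grasp_force: 70.6
```

>>> arm_command([
  [0,0.006,0,0,0,0],
  [0,0.012,0,0,0,0],
  [0,0.018,0,0,0,0],
  [0,0.018,0,0,0,0],
])

```text
time_s: 48.7
ee_pos: [509.2, -34.6, 68.3]
tcp_rot: [-2.231, -2.203, 0.018]
force: [-16.4, -0.1, 22.0]
opening: 22.5
grasp_force: 72.2
```

>>> arm_command([
  [0,0.005,0,0,0,0],
  [0,0.01,0,0,0,0],
  [0,0.01,0,0,0,0],
])

```text
time_s: 49.08
ee_pos: [509.5, -34.6, 68.6]
tcp_rot: [-2.228, -2.2, 0.029]
force: [-25.9, -0.5, 32.3]
opening: 22.9
grasp_force: 73.5
```

>>> arm_command([
  [0,0.005,0,0,0,0],
  [0,0.008,0,0,0,0],
  [0,0.008,0,0,0,0],
])

```text
time_s: 49.45
ee_pos: [509.6, -34.6, 68.6]
tcp_rot: [-2.225, -2.197, 0.038]
force: [-33.1, -1.6, 39.4]
opening: 23.0
grasp_force: 74.7
```

>>> arm_command([
  [0,-0.03,0,0,0,0],
  [0,-0.06,0,0,0,0],
  [0,-0.1,0,0,0,0],
  [0,-0.13,0,0,0,0],
  [0,-0.16,0,0,0,0],
  [0,-0.16,0,0,0,0],
  [0,-0.16,0,0,0,0],
])

```text
time_s: 50.32
ee_pos: [458.0, -33.9, 67.9]
tcp_rot: [2.237, 2.206, -0.002]
force: [-2.1, -0.0, 8.7]
opening: 22.8
grasp_force: 70.9
```

>>> arm_command([
  [0,0,0,0,0,0],
  [0,0,0,0,0,0],
  [0,0,0,0,0,0],
  [0,0,0,0,0,0],
], fingers=0.1)

```text
time_s: 50.82
ee_pos: [458.1, -33.9, 67.0]
tcp_rot: [-2.237, -2.205, 0.0]
force: [-0.1, -0.9, -0.0]
opening: 46.9
grasp_force: 0.0
```

>>> arm_command([
  [0,0,-0.05,0,0,0],
  [0,0,-0.15,0,0,0],
  [0,0,-0.3,0,0,0],
  [0,0,-0.4,0,0,0],
  [0,0,-0.4,0,0,0],
])

```text
time_s: 51.45
ee_pos: [460.8, -33.5, 230.5]
tcp_rot: [2.233, 2.201, 0.007]
force: [-0.2, 0.2, -0.5]
opening: 46.7
grasp_force: 0.0
```

>>> arm_command([
  [0.3,0,0,0,0,0],
  [0.6,0,0,0,0,0],
  [0.6,0,0,0,0,0],
  [0.6,0,0,0,0,0],
  [0.6,0,0,0,0,0],
  [0.6,0,0,0,0,0],
  [0.6,0,0,0,0,0],
])

```text
time_s: 52.32
ee_pos: [462.1, 203.9, 226.4]
tcp_rot: [2.24, 2.202, -0.003]
force: [0.2, -0.3, 0.1]
opening: 47.1
grasp_force: 0.0
```

Run:
```python
from h import *
import pickle
print(st()[0])
c=camera("top");s=camera("scene");pickle.dump((c,s),open("end.pkl","wb"))
reds(c)
# box centre from plate depth, profiles in all four directions in both views
P=cloud(c);r=np.zeros((480,640),bool);r[225:335,265:390]=1
q=P[r&(P[...,2]>50)&(P[...,2]<60)&(P[...,0]<565)&(P[...,0]>350)]
rect=cv2.minAreaRect(q[:,:2].astype(np.float32));print(len(q),rect)
cx,cy=rect[0];d=np.radians(rect[2]-90*round(rect[2]/90));M=np.array([[np.cos(d),-np.sin(d)],[np.sin(d),np.cos(d)]])
for n,cc in(("top",c),("scene",s)):
  Q=cloud(cc).reshape(-1,3);L=(Q[:,:2]-[cx,cy])@M
  for nm,ax,sg in(("+x",0,1),("+y",1,1),("-x",0,-1),("-y",1,-1)):
    k=(sg*L[:,ax]>60)&(sg*L[:,ax]<110)&(abs(L[:,1-ax])<26)&(Q[:,2]>18)&(Q[:,2]<60)
    if k.sum():print(n,nm,k.sum(),"max out %.1f"%np.percentile(sg*L[k,ax],97), "pts>82:",(sg*L[k,ax]>82).sum())
  k=(abs(L).max(1)<14)&(Q[:,2]>80);print(n,"knob top",np.median(Q[k],0))
# bystanders vs start
c0,s0=pickle.load(open("c0.pkl","rb"))
D=np.abs(c["range_z"]-c0["range_z"]);D=(D>8)&(c["range_z"]>0)&(c0["range_z"]>0)
k,l,t,ce=cv2.connectedComponentsWithStats(cv2.morphologyEx(D.astype(np.uint8),cv2.MORPH_OPEN,np.ones((3,3))))
for i in range(1,k):
  if t[i,4]>15: print("changed",t[i])
```

```text
[462.07671347 203.8829178  226.4129709 ]
2875 ((456.114501953125, -37.636253356933594), (147.61866760253906, 147.9949493408203), 89.21359252929688)
top +x 106 max out 73.5 pts>82: 0
top +y 111 max out 73.5 pts>82: 0
top -x 140 max out 73.9 pts>82: 0
top -y 106 max out 73.3 pts>82: 0
top knob top [455.13475505 -37.69888974  88.14029652]
scene +x 101 max out 75.1 pts>82: 0
scene +y 267 max out 78.1 pts>82: 0
scene -x 183 max out 72.4 pts>82: 0
scene -y 58 max out 69.8 pts>82: 0
scene knob top [455.41753533 -33.63488865  89.58743418]
changed [  108   189   321   291 27355]
changed [ 403  222   77   74 2842]
changed [ 289  242   61   62 2983]
changed [437 250  16  12 142]
changed [ 500  353  140  127 9883]
```

All four sides end at about 73.5 mm with nothing standing out. The knob top is at its seated height and the mug and salt shaker are unchanged. Handing in.

```bash
python3 -c "
from h import *
print(job_done())"
```

```text
the job is handed in; nothing more can be done
None
```

The job is handed in: both tea lights are in the box, the lid is on with all four clips folded down, and the box stands on the worktop. The mug and salt shaker read unchanged; the arm hid the butter from the last check, but the gripper was never moved close to it.

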